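# Hold the trial-lens case open for the optometrist

### The job

Pick the ophthalmoscope up off the lid of the trial-lens case and lay it gently, flat, in the middle of the instrument tray. Then swing both hooks on the front of the case outwards, clear of their studs, lift the lid by its handle and hold it open at 60 degrees, so that the optometrist can pick out lenses. The lid has no stay and falls shut when let go, so finish while still holding it steady at that angle, and leave the other things on the table where they are.

Things in the scene. Friction and masses are not known exactly. Their poses are not given: they have to be found in the camera images.
- case: trial-lens case, a wooden box with black corner irons 220 mm (its x) by 300 mm (its y) by 70 mm high with the lid shut, fixed to the table; origin under its centre on the table, z up, x from its front (handle and hooks, towards the robot) to its back (hinge). Lower half 42 mm high, lid 28 mm. Filled with rows of lenses
- lid (a joint): the case's lid: 0 = shut, grows (rad) as its front edge rises; 60 degrees = 1.047. Hinged along the back top edge of the lower half. It has no stay: about 0.55 kg, it falls shut from anywhere below some 80 degrees as soon as it is let go. Stop at 1.9
- handle (a point): middle of the round handle bar on the lid's front: 11 mm thick, 100 mm long along the case's y, its axis 35 mm in front of the lid's front face (29 mm gap) on two posts 90 mm apart, rigid with the lid. With the lid shut it lies 145 mm in front of the case's origin, 56 mm above the table. Being round, the bar can turn between the fingers
- hinge (a point): middle of the lid's hinge line (along the case's y), 110 mm behind the case's origin, 42 mm above the table; axes as the case's. The handle bar is 255 mm from it in the lid's plane and 14 mm above that plane
- hook_left (a joint): left swing hook on the case's front (left as seen by the robot, the case's +y side): hinged 115 mm from the middle, 20 mm above the table, about the case's x. 0 = upright, its nose over the lid's stud (fastened, the lid cannot lift); grows (rad) as its free end swings outwards (away from the handle) and down; clear of the stud from 0.35, stop at 1.5. Friction (about 1 N at the knob) keeps it where it is left
- hook_right (a joint): right swing hook on the case's front (right as seen by the robot, the case's -y side): hinged 115 mm from the middle, 20 mm above the table, about the case's x. 0 = upright, its nose over the lid's stud (fastened, the lid cannot lift); grows (rad) as its free end swings outwards (away from the handle) and down; clear of the stud from 0.35, stop at 1.5. Friction (about 1 N at the knob) keeps it where it is left
- knob_left (a point): middle of the finger knob near the left hook's free end: a pin 9 mm thick that sticks out from 7 to 31 mm in front of the case's front face, 36.5 mm from the hook's hinge, 56 mm above the table when upright. Push it sideways, outwards, to swing the hook. 65 mm are free between it and the handle bar. Hook and stud behind it end 8 mm in front of the face
- knob_right (a point): middle of the finger knob near the right hook's free end: a pin 9 mm thick that sticks out from 7 to 31 mm in front of the case's front face, 36.5 mm from the hook's hinge, 56 mm above the table when upright. Push it sideways, outwards, to swing the hook. 65 mm are free between it and the handle bar. Hook and stud behind it end 8 mm in front of the face
- scope_grip (a point): hand ophthalmoscope lying on the shut lid, 0.2 kg: point on the axis of its black round handle (27 mm thick, from 75 mm behind to 40 mm ahead of this point along its x), half-way up, 13.5 mm above what it lies on, close to its balance point. x along the handle towards the head (a block 46 x 34 x 27 mm, 48 to 94 mm ahead); z up
- tray: low steel instrument tray, open on top, 250 mm (its x) by 140 mm (its y) outside, rim 20 mm high, walls and floor 3 mm; fixed; origin under its centre on the table. To the left or to the right of the case
- charger: bystander: ivory charging base 120 x 150 x 55 mm with two black handles standing in it up to 132 mm, fixed, on the other side of the case from the tray; origin under its centre
- drops_a: bystander, loose: upright eye-drop bottle, 25 mm across, 62 mm high; origin under its centre
- drops_b: bystander, loose: upright eye-drop bottle, 25 mm across, 62 mm high; origin under its centre
- spray: bystander, loose: upright lens-spray bottle, 48 mm across, 130 mm high; origin under its centre
- contact_case: bystander, loose: small white contact-lens case with two round screw caps, 66 mm long, 15 mm high; origin under its centre
- pen_torch: bystander, loose: steel pen torch lying flat, 130 mm long, 13 mm thick; origin under its centre
- trial_frame: bystander, loose: trial frame lying flat, 128 mm wide, 8 mm thick; origin under its centre
- mug: bystander, loose: white mug, 80 mm across, 95 mm high; origin under its centre
Not all that is in view belongs to the job. There is more than one size of the part that bears scope_grip; the job needs the middle-sized.

How it is judged (in metres and radians):
On the way, in this order (a step that is already met when the one before it is completed fails the run):
1. the ophthalmoscope lies flat in the middle of the tray, let go, the lid still shut (x of scope_grip in the frame of tray between -0.045 and 0.045 m and y of scope_grip in the frame of tray between -0.05 and 0.05 m and z of scope_grip in the frame of tray between 0.008 and 0.023 m and contact force between the fingers and scope below 0.05 N and value of joint lid below 0.1 rad), for 0.2 s.
2. both hooks are swung clear of their studs, the lid still shut (value of joint each of hook_left, hook_right above 0.5 rad and value of joint lid below 0.1 rad), for 0.1 s.
3. the lid is held open by the gripper at 60 degrees (value of joint lid between 0.942478 and 1.15192 rad and velocity of joint lid between -0.1 and 0.1 rad/s and contact force between the fingers and lid above 0.5 N), for 0.2 s.
At the end, for the whole second after the job is handed in: The lid is held by the gripper's fingers, still, at 60 degrees (within 6), both hooks are swung at least 0.5 rad from upright, and the ophthalmoscope lies at rest flat on the tray's floor, its grip point within 45 mm (along) and 50 mm (across) of the tray's centre (all of step 3 and x of scope_grip in the frame of tray between -0.045 and 0.045 m and y of scope_grip in the frame of tray between -0.05 and 0.05 m and z of scope_grip in the frame of tray between 0.008 and 0.023 m and contact force between the fingers and scope below 0.05 N and linear speed of scope below 0.03 m/s and value of joint each of hook_left, hook_right above 0.5 rad); the arm keeps its last pose, push and grip.
It fails at once if the ophthalmoscope is dropped or thrown (faster than 0.7 m/s with no finger on it) (linear speed of scope above 0.7 m/s and contact force between the fingers and scope below 0.05 N).
It fails at once if a bystander is moved more than 40 mm (distance of any of drops_a, drops_b, spray, contact_case, pen_torch, trial_frame, mug from where it was at the start of the episode above 0.04 m).
It also fails if it takes over 72 s, if anything falls off the work surface, if the arm or the gripper's body presses on something with over 40 N, if the wrist force passes 120 N, or if a joint passes its speed limit or range.

### The arm

A 6-joint arm with a two-finger parallel gripper is mounted at the origin on the work surface. World frame = base frame: x ahead of the robot, y to its left, z up, the work surface at z = 0. Lengths are in mm, angles in rad, forces in N, time in s.
With the tool pointing down it reaches from about 425 to 950 mm from the base axis. Payload 3.5 kg.
Tool frame: the origin (TCP) lies at the very end of the fingers, on their centre line; the grasp point (between the pads) lies 19 mm behind it; z points along the fingers, x is the direction in which the jaws open and shut, and the axes are right-handed (so a half turn about z gives the same grasp; the last joint's range is limited). The gripper opens to 85 mm and grips with 20 to 120 N. Pads are 22 mm wide; open, the fingers measure 114 mm over their backs; the gripper's body (76 mm by 85 mm) begins 54 mm behind the grasp point. The pads swing forward as they close: fully open they stand 13 mm farther back than shut.
Start: joints at [-1.458, 0.286, 1.577, -0, 1.279, -0.15], TCP at [175.38, -651.804, 231.325] pointing down, gripper open.
Joint ranges: [-2.77, 2.77], [-0.9, 2.22], [0.21, 2.48], [-1.53, 4.67], [0.24, 2.81], [-2.84, 2.84]. Speed limits (rad/s): [2.79, 2.79, 3.14, 3.14, 3.14, 3.14].

### API

Orientations are given as a unit quaternion [x, y, z, w].
In Python, from workcell import manip gives the robot as it stands.
- The arm moves only by the tool arm_command, never from a script. Its argument "series" is a list of rows, each an object with "slide": the shift along the tool's x, y, z in m, a list of three; "yaw": the turn about the tool's z in rad. A call has 1 to 10 rows; each row shifts and turns the pose as measured when the row begins, along the tool's axes as they then stand; what a row does not reach is not made up. A row lasts 1/8 s, in which the tool goes at most 62.5 mm and 10.7 degrees, less where a joint would pass 70% of its speed; a pose out of reach is approached as far as the arm can. A call with a gripper value outside its range is refused whole. "hand" is the finger opening in m, from 0 to 0.0854, set as the call begins (left out, the last holds). The fingers move at their own pace and stop on an object; "grip_force" is the grip in N (left out, the last holds). Time passes only in rows, so rows that do not move let the fingers close. It gives the time, the measured TCP pose, the force and the opening at its end, in the units of the state.
- manip.state(): the state, without advancing time (a new reading comes with each control period).
- manip.capture(name): name is "scene" or "top"; returns a dict with "frame" (480x640x3 uint8, red, green, blue), "depth" (480x640 float32, mm along the optical axis (not along the pixel's ray), 0 where there is no reading), "intrinsics" (3x3 intrinsics, pixels), "k1" (the pictures are not rectified: a ray, as slopes to the right and down, at radius r is drawn at 1 + k1 r^2 times it, then the intrinsics apply), "origin" and "attitude" of the camera in the world. Camera axes: x right, y down, z forward; pixel columns grow to the right and rows downward; lengths in mm; the calibration is good to about 2 mm. A picture is of the moment at which its call begins.
- manip.close_job(): hands the job in, once; it reports no verdict.
The state is a dict: "clock": time; "qpos": joint angles; "dq": joint speeds; "joint_efforts": joint torques, N m; "tool_pos": TCP position; "tcp_rot": TCP orientation; "wrist_force": force on the tool from outside, world axes, zero at the start; "wrist_torque": the same for the moment, N m; "gripper_width": opening from 0.0 (shut) to 1.0 (fully open).
Only numpy, scipy, OpenCV 4.12 (cv2) and the standard library are available. Lean on these libraries where they do the work, as an engineer would, in place of code of your own. Each camera call takes 0.05 s, during which the arm holds its last target. There are 200 camera calls.

## Working session

There is one attempt and no reset: what is moved stays moved. The work goes in short steps, Python scripts to look and compute and a tool call to move; the robot and the scene stay as the last step left them, time stands still between calls to the robot, and variables do not carry over. Pictures are saved under pics/ and viewed, about 8 in all and at most 12, crops included, and the job is handed in when it is done.

Besides the shell and the picture viewer there is one more tool, called as name(argument=value, ...), one argument or row to a line, values as JSON. arm_command: Moves the arm, as the interface text tells. Its arguments: {"type":"object","properties":{"series":{"type":"array","items":{"type":"object","properties":{"slide":{"type":"array","items":{"type":"number"}},"yaw":{"type":"number"}}}},"hand":{"type":"number"},"grip_force":{"type":"number"}},"required":["series"]}

```bash
mkdir -p pics; cat > h.py <<'E'
import numpy as np, cv2
from workcell import manip
from scipy.spatial.transform import Rotation as R
def cap(n):
    c=manip.capture(n); return c
def rot(c):
    a=np.array(c["attitude"],float)
    return a if a.shape==(3,3) else R.from_quat(a).as_matrix()
def ray(c,u,v):
    K=np.array(c["intrinsics"]); d=np.array([(u-K[0,2])/K[0,0],(v-K[1,2])/K[1,1]]); s=d.copy()
    for _ in range(20): s=d/(1+c["k1"]*(s@s))
    return np.array([s[0],s[1],1.])
def onplane(c,u,v,z):
    r=rot(c)@ray(c,u,v); o=np.array(c["origin"]); return o+r*(z-o[2])/r[2]
def bydepth(c,u,v):
    return np.array(c["origin"])+rot(c)@(ray(c,u,v)*c["depth"][int(v),int(u)])
def world(c):
    K=np.array(c["intrinsics"]);h,w=c["depth"].shape
    u,v=np.meshgrid(np.arange(w),np.arange(h)); d=np.stack([(u-K[0,2])/K[0,0],(v-K[1,2])/K[1,1]],-1);s=d.copy()
    for _ in range(20): s=d/(1+c["k1"]*(s**2).sum(-1,keepdims=True))
    p=np.concatenate([s,np.ones((h,w,1))],-1)*c["depth"][...,None]
    return p@rot(c).T+np.array(c["origin"])
E
python3 - <<'E'
from h import *
for n in("scene","top"):
    c=cap(n); cv2.imwrite(f"pics/{n}0.png",c["frame"][...,::-1]); print(n,c["origin"],c["attitude"],c["intrinsics"],c["k1"])
    np.savez(f"{n}0.npz",**{k:np.array(v) for k,v in c.items()})
print(manip.state())
E
```

```text
scene [ 921.59711898 -484.9351157   720.85087724] [ 0.85067255  0.33089418 -0.13669677 -0.38494057] [[443.28958517   0.         323.19591599]
 [  0.         443.28958517 234.88749714]
 [  0.           0.           1.        ]] 0.00952964873149935
top [ 387.11569886   48.22106366 1140.00432403] [ 0.71279472 -0.70087853  0.01592672 -0.02095999] [[440.77048808   0.         318.06438924]
 [  0.         440.77048808 234.30804784]
 [  0.           0.           1.        ]] 0.007879711347068144
{'clock': 0.1, 'qpos': array([-1.45803288e+00,  2.87140588e-01,  1.57803113e+00,  4.18171063e-05,
        1.27857803e+00, -1.49958512e-01]), 'dq': array([-0.00063552, -0.00168016, -0.00356356, -0.00055239,  0.00016768,
       -0.0001007 ]), 'joint_efforts': array([ 1.64702335e-03, -4.07293904e+01, -2.93697739e+01, -5.17254148e-05,
        3.43678003e-03,  4.82065332e-06]), 'tool_pos': array([ 175.30286371, -651.23100929,  230.04285269]), 'tcp_rot': array([ 7.93629928e-01, -6.08399847e-01, -7.33917937e-04, -7.90584525e-04]), 'wrist_force': array([ 0.00983049, -0.34143152,  0.5312663 ]), 'wrist_torque': array([ 0.04504596,  0.00023823, -0.01162811]), 'gripper_width': 0.9978830497563503}
```

View pics/top0.png

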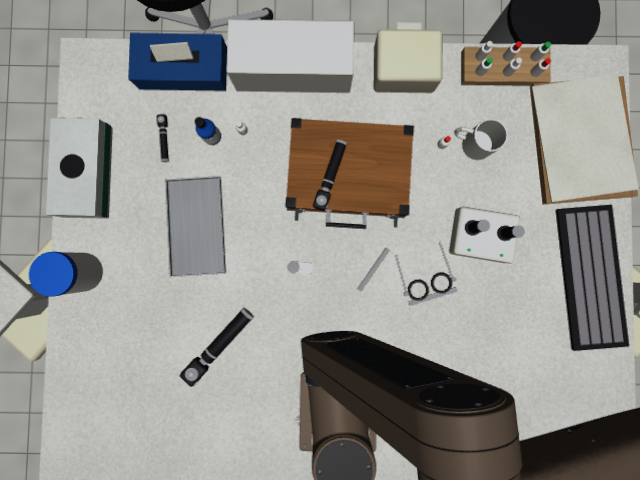

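View pics/scene0.png

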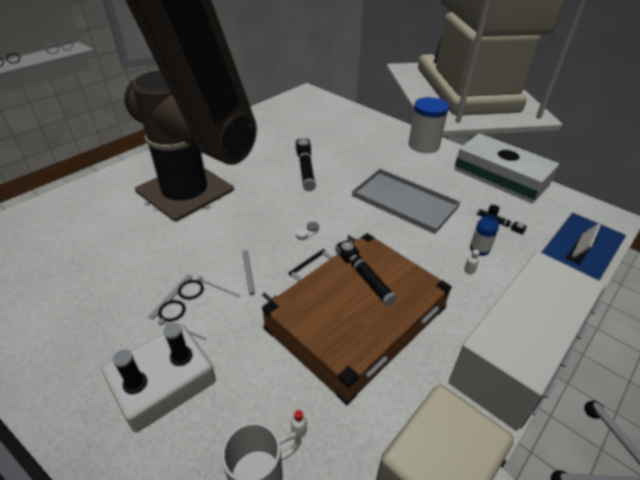

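The top view shows three ophthalmoscopes: a small one at (163,137), a large one on the table at (215,345), and the one on the lid at (330,175). I choose the one on the lid, which matches the description. The tray is at (196,226), left of the case, and the handle is at (346,220) with hooks at (297,215) and (395,222). Next I measure these and check the choice in a crop.

```bash
python3 - <<'E'
from h import *
c=dict(np.load("top0.npz")); c["k1"]=float(c["k1"])
P=world(c); f=c["frame"]; Z=P[...,2]
def rect(m,z=None):
    q=P[m][:,:2].astype(np.float32); return cv2.minAreaRect(q), cv2.boxPoints(cv2.minAreaRect(q))
box=np.zeros(Z.shape,bool); box[110:222,280:420]=1
k=np.ones((3,3),np.uint8)
m=box&(Z>62)&(Z<110); m=cv2.morphologyEx(m.astype(np.uint8),cv2.MORPH_OPEN,np.ones((9,9)))>0
print("lid",rect(m), np.median(Z[m]))
gray=f.max(-1)
# scope pixels
hsv=cv2.cvtColor(f,cv2.COLOR_RGB2HSV)
s=box&(Z>78); s=cv2.morphologyEx(s.astype(np.uint8),cv2.MORPH_OPEN,k)
n,l,st,ce=cv2.connectedComponentsWithStats(s); i=1+st[1:,4].argmax(); print("scope",st[i],ce[i]); s=l==i
r,b=rect(s); print(r,b, np.percentile(Z[s],[5,50,95]))
# pca axis, project on z=83.5
v,u=np.nonzero(s); q=np.array([onplane(c,a,bb,83.5)[:2] for a,bb in zip(u,v)]); mu=q.mean(0); w,V=np.linalg.eigh(np.cov(q.T)); ax=V[:,1]; t=(q-mu)@ax
print("axis",mu,ax,t.min(),t.max()); 
for a in np.arange(t.min(),t.max(),15): 
    e=((q-mu)@V[:,0])[(t>=a)&(t<a+15)]; print(int(a),(e.min().round(1),e.max().round(1)))
# tray
g=(f.astype(int).std(-1)<14)&(gray<165); tb=np.zeros_like(box); tb[170:285,158:232]=1
t_=cv2.morphologyEx((g&tb).astype(np.uint8),cv2.MORPH_OPEN,np.ones((5,5))); n,l,st,ce=cv2.connectedComponentsWithStats(t_); i=1+st[1:,4].argmax()
vv,uu=np.nonzero(l==i); r=cv2.minAreaRect(np.stack([uu,vv],1).astype(np.float32)); print("traypx",r); 
print("tray c",onplane(c,*r[0],10)); B=np.array([onplane(c,*p,15)[:2] for p in cv2.boxPoints(r)]); print(B,np.linalg.norm(np.diff(B,axis=0),axis=1), np.median(Z[l==i]))
for n_,(u,v) in dict(hl=(325,227),hr=(367,227),kl=(297,216),kr=(396,223)).items(): print(n_,onplane(c,u,v,56),bydepth(c,u,v))
cv2.imwrite("pics/crop.png",cv2.resize(f[105:235,275:425],None,fx=5,fy=4.6,interpolation=cv2.INTER_CUBIC)[...,::-1])
E
```

```text
lid (((609.9005737304688, -18.373626708984375), (301.237060546875, 225.00184631347656), 87.40924072265625), array([[ 490.70642, -163.75296],
       [ 715.4783 , -173.92346],
       [ 729.0947 ,  127.00571],
       [ 504.32288,  137.17621]], dtype=float32)) 70.56565450689936
scope [313 140  34  71 848] [329.88325472 176.45636792]
((531.2090454101562, 42.155189514160156), (46.59468460083008, 284.6535339355469), 78.29320526123047) [[387.11572   48.221046]
 [665.84814   -9.536127]
 [675.30237   36.089333]
 [396.56995   93.846504]] [87.70162418 95.33483526 99.91397378]
axis [582.74971053  30.0123496 ] [-0.95169845  0.30703429] -92.9649258230752 84.09940514210528
-92 (np.float64(-13.1), np.float64(13.0))
-77 (np.float64(-13.0), np.float64(13.1))
-62 (np.float64(-12.9), np.float64(13.3))
-47 (np.float64(-12.7), np.float64(13.4))
-32 (np.float64(-13.3), np.float64(12.7))
-17 (np.float64(-13.2), np.float64(12.8))
-2 (np.float64(-13.7), np.float64(13.0))
12 (np.float64(-13.0), np.float64(13.1))
27 (np.float64(-16.5), np.float64(14.0))
42 (np.float64(-17.2), np.float64(16.4))
57 (np.float64(-17.1), np.float64(18.0))
72 (np.float64(-17.0), np.float64(17.4))
traypx ((195.0872802734375, 225.7456512451172), (97.67798614501953, 56.82900619506836), 87.1375961303711)
tray c [462.83419699 373.53983539  10.        ]
[[583.42488567 455.35057606]
 [593.18987279 309.28151112]
 [342.95363118 289.72230121]
 [333.31035681 434.11416584]] [146.39510479 250.99948069 144.71352152] 3.847688844852769
hl [461.97398475  39.63755522  56.        ] [465.94532881  39.18218725  -1.50805106]
hr [463.68623868 -63.77631131  56.        ] [467.341215   -69.12233282   4.25672982]
kl [488.04219714 109.19109372  56.        ] [487.74501949 109.01156773  59.19184615]
kr [ 474.73739913 -134.99909429   56.        ] [ 474.49687179 -134.49614289   58.97566329]
```

View pics/crop.png

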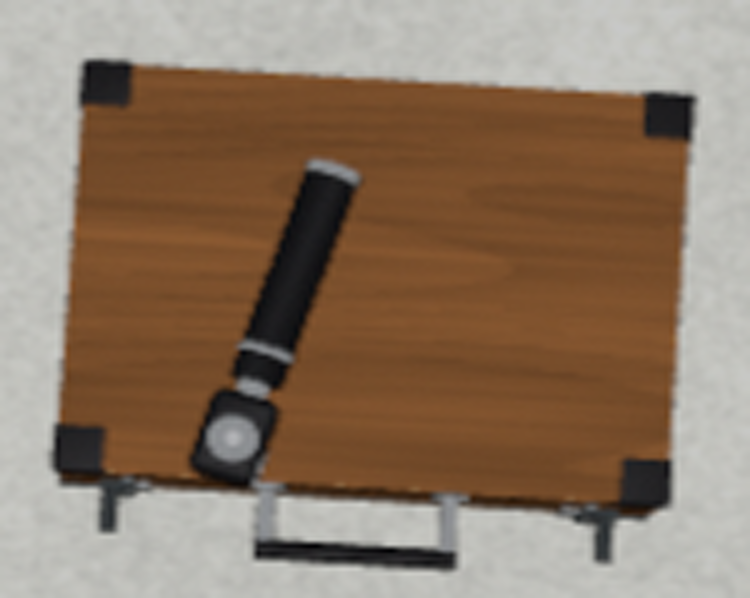

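The crop confirms the lid scope is the right one: about 170 mm long, 27 mm handle, 34 mm head. It lies pointing towards the front-left, its head at crop (235,435).

The sizes hold up: lid 301 x 225 mm at z≈70, tray 251 x 145 mm, knobs at ±121 mm.

```bash
cat >> h.py <<'E'
def plan(target,ang,step=55.,dyaw=8.,nmin=1):
    """print rows (slide m in tool axes, yaw) from the measured pose to target mm with tool x at world angle ang deg"""
    s=manip.state(); M=R.from_quat(s["tcp_rot"]).as_matrix(); p=np.array(s["tool_pos"])
    a0=np.degrees(np.arctan2(M[1,0],M[0,0])); da=(ang-a0+180)%360-180; d=np.array(target)-p
    n=max(nmin,int(np.ceil(max(np.linalg.norm(d)/step,abs(da)/dyaw))))
    print("pos",p.round(1),"ang",a0.round(1),"clk",s["clock"],"w",round(s["gripper_width"],3),"F",np.round(s["wrist_force"],1),"d",d.round(1),"da",da.round(1),"n",n,"q6",s["qpos"][5].round(2))
    out=[]
    for i in range(n):
        Mi=R.from_rotvec([0,0,np.radians(da*i/n)]).as_matrix()@M
        v=(Mi.T@(d/n)/1000).round(4); out.append('{"slide":[%g,%g,%g],"yaw":%g}'%(*v,round(-np.radians(da/n),4)))
    print(",".join(out))
E
python3 -c "
from h import *
plan([596,26,180],72.1)"
```

```text
pos [ 175.3 -651.2  230. ] ang -74.9 clk 0.1 w 0.998 F [ 0.  -0.3  0.5] d [420.7 677.2 -50. ] da 147.0 n 19 q6 -0.15
{"slide":[-0.0287,-0.0306,0.0027],"yaw":-0.1351},{"slide":[-0.0243,-0.0342,0.0027],"yaw":-0.1351},{"slide":[-0.0194,-0.0372,0.0027],"yaw":-0.1351},{"slide":[-0.0143,-0.0395,0.0027],"yaw":-0.1351},{"slide":[-0.0088,-0.041,0.0027],"yaw":-0.1351},{"slide":[-0.0032,-0.0418,0.0027],"yaw":-0.1351},{"slide":[0.0024,-0.0419,0.0026],"yaw":-0.1351},{"slide":[0.0081,-0.0412,0.0026],"yaw":-0.1351},{"slide":[0.0135,-0.0397,0.0026],"yaw":-0.1351},{"slide":[0.0188,-0.0375,0.0026],"yaw":-0.1351},{"slide":[0.0236,-0.0347,0.0026],"yaw":-0.1351},{"slide":[0.0281,-0.0312,0.0026],"yaw":-0.1351},{"slide":[0.032,-0.0271,0.0026],"yaw":-0.1351},{"slide":[0.0354,-0.0225,0.0026],"yaw":-0.1351},{"slide":[0.0381,-0.0176,0.0026],"yaw":-0.1351},{"slide":[0.0401,-0.0123,0.0026],"yaw":-0.1351},{"slide":[0.0414,-0.0068,0.0025],"yaw":-0.1351},{"slide":[0.042,-0.0011,0.0025],"yaw":-0.1351},{"slide":[0.0417,0.0045,0.0025],"yaw":-0.1351}
```

arm_command(
  series=[
    {"slide": [-0.029, -0.031, 0], "yaw": -0.135},
    {"slide": [-0.024, -0.034, 0], "yaw": -0.135},
    {"slide": [-0.019, -0.037, 0], "yaw": -0.135},
    {"slide": [-0.014, -0.04, 0], "yaw": -0.135},
    {"slide": [-0.009, -0.041, 0], "yaw": -0.135},
    {"slide": [-0.003, -0.042, 0], "yaw": -0.135},
    {"slide": [0.002, -0.042, 0], "yaw": -0.135},
    {"slide": [0.008, -0.041, 0], "yaw": -0.135},
    {"slide": [0.014, -0.04, 0], "yaw": -0.135},
    {"slide": [0.019, -0.038, 0], "yaw": -0.135},
  ],
  hand=0.06,
)

```text
clock: 1.35
tool_pos: [394.6, -278.2, 225.6]
tcp_rot: [0.999, 0.04, -0.001, -0.006]
wrist_force: [1.4, 0.0, -0.2]
gripper_width: 0.704
```

```bash
python3 -c "
from h import *
plan([596,26,180],72.1,dyaw=9.5)"
```

```text
pos [ 394.6 -278.2  225.6] ang 4.6 clk 1.35 w 0.704 F [ 1.4  0.  -0.2] d [201.4 304.2 -45.6] da 67.5 n 8 q6 -0.91
{"slide":[0.0282,-0.0358,0.0061],"yaw":-0.1472},{"slide":[0.0331,-0.0313,0.006],"yaw":-0.1472},{"slide":[0.0374,-0.0261,0.0059],"yaw":-0.1472},{"slide":[0.0408,-0.0203,0.0058],"yaw":-0.1472},{"slide":[0.0434,-0.0141,0.0058],"yaw":-0.1472},{"slide":[0.045,-0.0076,0.0057],"yaw":-0.1472},{"slide":[0.0456,-0.0009,0.0056],"yaw":-0.1472},{"slide":[0.0453,0.0058,0.0055],"yaw":-0.1472}
```

arm_command(
  series=[
    {"slide": [0.028, -0.036, 0.006], "yaw": -0.147},
    {"slide": [0.033, -0.031, 0.006], "yaw": -0.147},
    {"slide": [0.037, -0.026, 0.006], "yaw": -0.147},
    {"slide": [0.041, -0.02, 0.006], "yaw": -0.147},
    {"slide": [0.043, -0.014, 0.006], "yaw": -0.147},
    {"slide": [0.045, -0.008, 0.006], "yaw": -0.147},
    {"slide": [0.046, -0.001, 0.006], "yaw": -0.147},
    {"slide": [0.045, 0.006, 0.006], "yaw": -0.147},
    {"slide": [0, 0, 0], "yaw": 0},
  ],
)

```text
clock: 2.48
tool_pos: [594.1, 43.1, 175.1]
tcp_rot: [0.796, 0.605, 0.0, -0.007]
wrist_force: [-0.7, -0.5, 1.1]
gripper_width: 0.701
```

```bash
python3 -c "
from h import *
plan([596,26,74],72.1,step=30)
c=cap('scene'); cv2.imwrite('pics/s1.png',c['frame'][...,::-1])"
```

```text
pos [594.1  43.1 175.1] ang 74.5 clk 2.475 w 0.701 F [-0.7 -0.5  1.1] d [   1.9  -17.1 -101.1] da -2.4 n 4 q6 -1.41
{"slide":[-0.0042,0.0019,0.0252],"yaw":0.0105},{"slide":[-0.0042,0.0019,0.0252],"yaw":0.0105},{"slide":[-0.0042,0.0019,0.0252],"yaw":0.0105},{"slide":[-0.0042,0.002,0.0252],"yaw":0.0105}
```

View pics/s1.png

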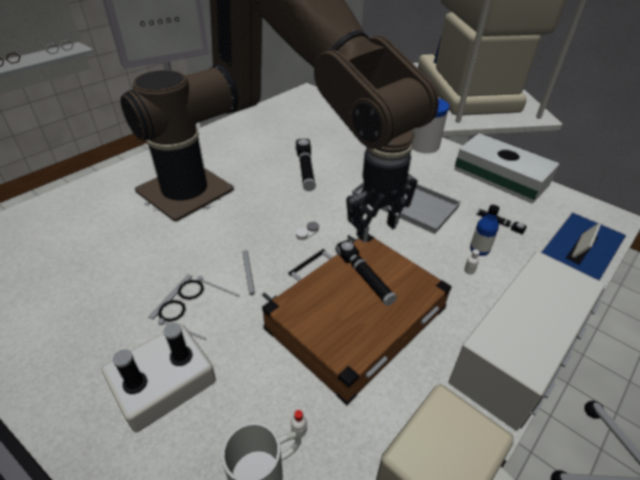

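The gripper hangs open near (375,215). The scope still lies on the lid, from (347,250) to (390,297). I'll check the scope position from this second view.

```bash
python3 -c "
from h import *
c=cap('scene'); P=world(c); Z=P[...,2]
print('tip',bydepth(c,363,236),'head/tail',onplane(c,347,250,83.5),onplane(c,390,297,83.5))
for px in [(360,268),(368,275),(376,284),(384,291)]: print(bydepth(c,*px))
m=(Z>85)&(Z<105)&(P[...,0]>480)&(P[...,0]<720)&(P[...,1]>-60)&(P[...,1]<90); m[:240]=0
q=P[m][:,:2]; mu=q.mean(0); w,V=np.linalg.eigh(np.cov(q.T)); t=(q-mu)@V[:,1]; print(len(q),mu,V[:,1],mu+V[:,1]*t.min(),mu+V[:,1]*t.max(),np.percentile(Z[m],[50,95]))"
```

```text
tip [591.19527396   6.04415458 196.06170713] head/tail [523.04353689  53.94716295  83.5       ] [663.12278297  11.13058065  83.5       ]
[579.64129623  25.05394106  91.71426582]
[604.5899466   17.9301182   95.43019523]
[628.7396062   11.78335257  93.00569818]
[651.59148446   5.50922106  96.15696076]
1012 [588.20008336  27.16587142] [-0.95273602  0.30379941] [668.08096572   1.6942147 ] [503.20489388  54.2683298 ] [95.56202318 99.15390764]
```

arm_command(
  series=[
    {"slide": [-0.008, 0.004, 0], "yaw": 0.021},
    {"slide": [-0.008, 0.004, 0.02], "yaw": 0.021},
    {"slide": [0, 0, 0.025], "yaw": 0},
    {"slide": [0, 0, 0.025], "yaw": 0},
    {"slide": [0, 0, 0], "yaw": 0},
  ],
)

```text
clock: 3.2
tool_pos: [593.8, 16.2, 100.7]
tcp_rot: [0.814, 0.581, -0.001, -0.007]
wrist_force: [-0.3, -1.2, -0.1]
gripper_width: 0.696
```

```bash
python3 -c "
from h import *
plan([595,25.5,74],72.2,step=15)"
```

```text
pos [593.8  16.2 100.7] ang 71.0 clk 3.2 w 0.696 F [-0.3 -1.2 -0.1] d [  1.2   9.3 -26.7] da 1.2 n 2 q6 -1.39
{"slide":[0.0045,-0.0008,0.0134],"yaw":-0.0101},{"slide":[0.0045,-0.0007,0.0134],"yaw":-0.0101}
```

arm_command(
  series=[
    {"slide": [0.006, -0.001, 0.009], "yaw": -0.01},
    {"slide": [0.003, 0, 0.009], "yaw": -0.01},
    {"slide": [0, 0, 0.006], "yaw": 0},
    {"slide": [0, 0, 0], "yaw": 0},
    {"slide": [0, 0, 0], "yaw": 0},
  ],
)

```text
clock: 3.82
tool_pos: [597.2, 24.8, 77.3]
tcp_rot: [0.808, 0.589, 0.001, -0.005]
wrist_force: [0.5, -0.6, -0.7]
gripper_width: 0.699
```

```bash
python3 -c "
from h import *
plan([595,25.5,74],72.2,step=15)"
```

```text
pos [597.2  24.8  77.3] ang 72.2 clk 3.825 w 0.699 F [ 0.5 -0.6 -0.7] d [-2.2  0.7 -3.3] da 0.0 n 1 q6 -1.4
{"slide":[0,-0.0022,0.0034],"yaw":-0.0007}
```

Down 3 mm more, then close and lift slightly.

arm_command(
  series=[
    {"slide": [0, -0.002, 0.003], "yaw": 0},
    {"slide": [0, 0, 0], "yaw": 0},
  ],
)

```text
clock: 4.08
tool_pos: [595.5, 25.5, 74.8]
tcp_rot: [0.808, 0.589, 0.001, -0.005]
wrist_force: [0.4, 1.1, 0.1]
gripper_width: 0.703
```

arm_command(
  series=[
    {"slide": [0, 0, 0], "yaw": 0},
    {"slide": [0, 0, 0], "yaw": 0},
    {"slide": [0, 0, 0], "yaw": 0},
    {"slide": [0, 0, 0], "yaw": 0},
    {"slide": [0, 0, 0], "yaw": 0},
    {"slide": [0, 0, 0], "yaw": 0},
  ],
  hand=0.0,
  grip_force=40,
)

```text
clock: 4.82
tool_pos: [595.9, 25.5, 75.4]
tcp_rot: [0.808, 0.589, 0.002, -0.005]
wrist_force: [-0.6, 0.4, -0.6]
gripper_width: 0.298
```

arm_command(
  series=[
    {"slide": [0, 0, -0.015], "yaw": 0},
    {"slide": [0, 0, -0.025], "yaw": 0},
    {"slide": [0, 0, -0.03], "yaw": 0},
    {"slide": [0, 0, 0], "yaw": 0},
  ],
)

```text
clock: 5.32
tool_pos: [595.3, 24.8, 147.9]
tcp_rot: [0.808, 0.589, 0.001, -0.005]
wrist_force: [0.7, 0.2, -1.5]
gripper_width: 0.298
```

```bash
python3 -c "
from h import *
plan([463,373.5,120],94.5,step=45)
c=cap('scene'); cv2.imwrite('pics/s2.png',cv2.resize(c['frame'][150:330,230:470],None,fx=3,fy=3)[...,::-1])"
```

```text
pos [595.3  24.8 147.9] ang 72.2 clk 5.325 w 0.298 F [ 0.7  0.2 -1.5] d [-132.3  348.7  -27.9] da 22.3 n 9 q6 -1.4
{"slide":[0.0324,-0.0258,0.0035],"yaw":-0.0433},{"slide":[0.0334,-0.0244,0.0035],"yaw":-0.0433},{"slide":[0.0345,-0.0229,0.0035],"yaw":-0.0433},{"slide":[0.0354,-0.0214,0.0035],"yaw":-0.0433},{"slide":[0.0363,-0.0199,0.0035],"yaw":-0.0433},{"slide":[0.0372,-0.0183,0.0035],"yaw":-0.0433},{"slide":[0.0379,-0.0167,0.0035],"yaw":-0.0433},{"slide":[0.0386,-0.015,0.0035],"yaw":-0.0433},{"slide":[0.0392,-0.0133,0.0035],"yaw":-0.0433}
```

View pics/s2.png

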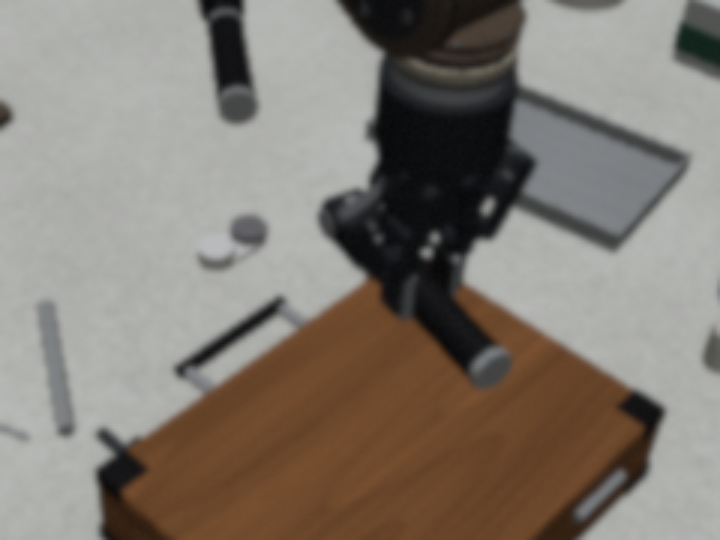

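The scope is in the fingers, with its tail at (490,367) in the crop, and is level enough. The opening of about 26 mm matches the 27 mm handle. Next I carry it over the tray.

arm_command(
  series=[
    {"slide": [0.02, -0.016, 0], "yaw": -0.03},
    {"slide": [0.033, -0.025, 0], "yaw": -0.043},
    {"slide": [0.034, -0.024, 0], "yaw": -0.043},
    {"slide": [0.035, -0.022, 0], "yaw": -0.043},
    {"slide": [0.036, -0.02, 0], "yaw": -0.043},
    {"slide": [0.037, -0.019, 0], "yaw": -0.043},
    {"slide": [0.037, -0.017, 0], "yaw": -0.043},
    {"slide": [0.038, -0.015, 0], "yaw": -0.043},
    {"slide": [0.03, -0.01, 0], "yaw": -0.03},
    {"slide": [0, 0, 0], "yaw": 0},
  ],
)

```text
clock: 6.62
tool_pos: [455.8, 354.2, 131.9]
tcp_rot: [0.686, 0.728, -0.012, -0.014]
wrist_force: [0.3, -1.3, -2.2]
gripper_width: 0.297
```

```bash
python3 -c "
from h import *
plan([463,373.5,45],94.5,step=25)
c=cap('top');P=world(c);Z=P[...,2];print('tray floor z',np.median(Z[190:210,180:190]), np.median(Z[250:268,180:190]))"
```

```text
pos [455.8 354.2 131.9] ang 93.4 clk 6.625 w 0.297 F [ 0.3 -1.3 -2.2] d [  7.2  19.3 -86.9] da 1.1 n 4 q6 -1.16
{"slide":[0.0046,0.0029,0.0217],"yaw":-0.0049},{"slide":[0.0046,0.0029,0.0217],"yaw":-0.0049},{"slide":[0.0046,0.0029,0.0217],"yaw":-0.0049},{"slide":[0.0046,0.0029,0.0217],"yaw":-0.0049}
tray floor z 151.38515872399597 451.2088524558273
```

arm_command(
  series=[
    {"slide": [0.005, 0.003, 0.02], "yaw": -0.005},
    {"slide": [0.005, 0.003, 0.02], "yaw": -0.005},
    {"slide": [0.005, 0.003, 0.02], "yaw": -0.005},
    {"slide": [0.003, 0.001, 0.01], "yaw": 0},
    {"slide": [0, 0, 0], "yaw": 0},
    {"slide": [0, 0, 0], "yaw": 0},
  ],
)

```text
clock: 7.42
tool_pos: [462.5, 368.0, 52.0]
tcp_rot: [0.683, 0.731, -0.016, -0.015]
wrist_force: [0.3, 0.4, -1.2]
gripper_width: 0.297
```

```bash
python3 -c "
from h import *
plan([463,373.5,10],94.5,step=8)
s=manip.state();M=R.from_quat(s['tcp_rot']).as_matrix();print(M[:,2], s['wrist_force'])
c=cap('scene'); cv2.imwrite('pics/s3.png',cv2.resize(c['frame'][110:290,330:570],None,fx=3,fy=3)[...,::-1])"
```

```text
pos [462.5 368.   52. ] ang 93.9 clk 7.425 w 0.297 F [ 0.3  0.4 -1.2] d [  0.5   5.5 -42. ] da 0.6 n 6 q6 -1.16
{"slide":[0.0009,0.0004,0.007],"yaw":-0.0018},{"slide":[0.0009,0.0004,0.007],"yaw":-0.0018},{"slide":[0.0009,0.0005,0.007],"yaw":-0.0018},{"slide":[0.0009,0.0005,0.007],"yaw":-0.0018},{"slide":[0.0009,0.0005,0.007],"yaw":-0.0018},{"slide":[0.0009,0.0005,0.007],"yaw":-0.0018}
[-0.043262   -0.00302283 -0.99905919] [ 0.26362758  0.35629117 -1.24825106]
```

View pics/s3.png

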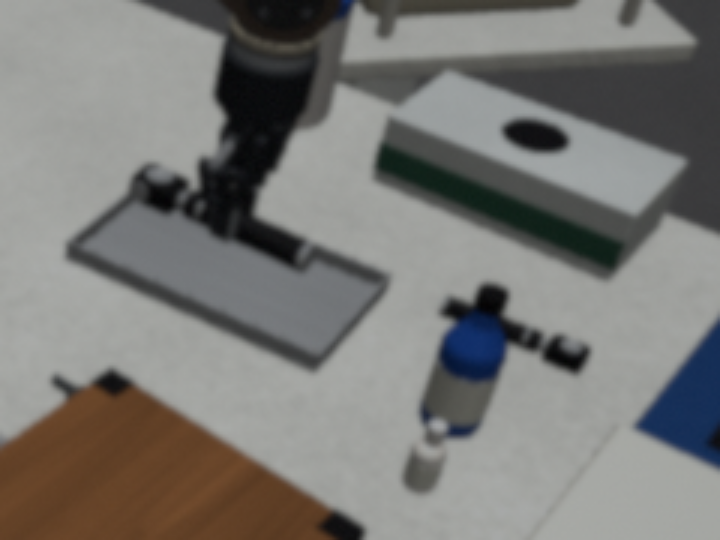

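The scope is over the tray, in line with it (head at crop (160,188), tail at (305,250)). The tool is tilted 2.5°, so I lower it slowly.

arm_command(
  series=[
    {"slide": [0.002, 0.001, 0.008], "yaw": -0.004},
    {"slide": [0.002, 0.001, 0.008], "yaw": -0.004},
    {"slide": [0.001, 0, 0.008], "yaw": 0},
    {"slide": [0, 0, 0.006], "yaw": 0},
    {"slide": [0, 0, 0.003], "yaw": 0},
    {"slide": [0, 0, 0], "yaw": 0},
  ],
)

```text
clock: 8.22
tool_pos: [463.5, 373.8, 18.2]
tcp_rot: [0.679, 0.734, -0.015, -0.014]
wrist_force: [-0.3, -0.2, -2.1]
gripper_width: 0.299
```

```bash
python3 -c "
from h import *
plan([463,373.5,9],94.5,step=4)"
```

```text
pos [463.5 373.8  18.2] ang 94.4 clk 8.225 w 0.299 F [-0.3 -0.2 -2.1] d [-0.5 -0.3 -9.2] da 0.1 n 3 q6 -1.16
{"slide":[-0.0001,-0,0.0031],"yaw":-0.0007},{"slide":[-0.0001,-0,0.0031],"yaw":-0.0007},{"slide":[-0.0001,-0,0.0031],"yaw":-0.0007}
```

arm_command(
  series=[
    {"slide": [0, 0, 0.003], "yaw": 0},
    {"slide": [0, 0, 0.003], "yaw": 0},
    {"slide": [0, 0, 0.002], "yaw": 0},
    {"slide": [0, 0, 0], "yaw": 0},
  ],
)

```text
clock: 8.72
tool_pos: [463.7, 374.1, 10.3]
tcp_rot: [0.679, 0.733, -0.014, -0.014]
wrist_force: [-0.3, -0.6, -0.7]
gripper_width: 0.295
```

arm_command(
  series=[
    {"slide": [0, 0, 0.001], "yaw": 0},
    {"slide": [0, 0, 0], "yaw": 0},
  ],
)

```text
clock: 8.98
tool_pos: [463.7, 374.2, 9.8]
tcp_rot: [0.679, 0.733, -0.014, -0.014]
wrist_force: [-0.7, -0.4, -0.9]
gripper_width: 0.295
```

arm_command(
  series=[
    {"slide": [0, 0, 0], "yaw": 0},
    {"slide": [0, 0, 0], "yaw": 0},
    {"slide": [0, 0, 0], "yaw": 0},
    {"slide": [0, 0, 0], "yaw": 0},
    {"slide": [0, 0, 0], "yaw": 0},
  ],
  hand=0.055,
)

```text
clock: 9.6
tool_pos: [464.8, 374.7, 10.9]
tcp_rot: [0.679, 0.733, -0.013, -0.014]
wrist_force: [-0.0, 0.0, 0.8]
gripper_width: 0.644
```

arm_command(
  series=[
    {"slide": [0, 0, -0.03], "yaw": 0},
    {"slide": [0, 0, -0.04], "yaw": 0},
    {"slide": [0, 0, -0.04], "yaw": 0},
    {"slide": [0, 0, -0.01], "yaw": 0},
    {"slide": [0, 0, 0], "yaw": 0},
  ],
)

```text
clock: 10.22
tool_pos: [468.1, 373.9, 131.6]
tcp_rot: [0.68, 0.733, -0.015, -0.015]
wrist_force: [-1.1, 0.0, -1.1]
gripper_width: 0.641
```

```bash
python3 -c "
from h import *
s=manip.state();M=R.from_quat(s['tcp_rot']).as_matrix();print(M[:,2])
c=cap('scene');P=world(c);Z=P[...,2]
m=(Z>18)&(Z<45)&(P[...,0]>360)&(P[...,0]<570)&(P[...,1]>325)&(P[...,1]<420)&(c['frame'].max(-1)<60)
q=P[m]; q=q[:,:2]; mu=np.median(q,0); w,V=np.linalg.eigh(np.cov(q.T)); t=(q-mu)@V[:,1]
print(len(q),mu,V[:,1],mu+V[:,1]*np.percentile(t,1),mu+V[:,1]*np.percentile(t,99),np.percentile(P[m][:,2],[50,95]))
cv2.imwrite('pics/s4.png',cv2.resize(c['frame'][110:290,330:570],None,fx=3,fy=3)[...,::-1])
a=np.radians(-2.6); X=np.array([np.cos(a),np.sin(a)]);Y=np.array([-X[1],X[0]]);C=np.array([612.4,-18.5])
print('knobL',C-134*X+121*Y,'finger start',C-136*X+85*Y)
plan([*(C-136*X+85*Y),150],-92.6,step=45)
plan([*(C-136*X+85*Y),150],87.4,step=45)
"
```

```text
[-0.04135826 -0.0018376  -0.99914269]
358 [464.57893161 367.35689992] [-0.99484935 -0.10136452] [530.92650658 374.11700905] [377.11782387 358.44554735] [26.94714276 32.11240543]
knobL [484.02686521 108.45407935] finger start [480.3958565   72.58186482]
pos [467.8 373.8 131. ] ang 94.4 clk 10.275 w 0.64 F [ 1.4 -0.2  0.3] d [  12.6 -301.2   19. ] da 173.0 n 22 q6 -1.16
{"slide":[-0.0137,-0.0005,-0.0009],"yaw":-0.1373},{"slide":[-0.0135,-0.0024,-0.0008],"yaw":-0.1373},{"slide":[-0.0131,-0.0042,-0.0007],"yaw":-0.1373},{"slide":[-0.0124,-0.0059,-0.0006],"yaw":-0.1373},{"slide":[-0.0114,-0.0076,-0.0006],"yaw":-0.1373},{"slide":[-0.0103,-0.0091,-0.0005],"yaw":-0.1373},{"slide":[-0.009,-0.0104,-0.0004],"yaw":-0.1373},{"slide":[-0.0075,-0.0115,-0.0004],"yaw":-0.1373},{"slide":[-0.0058,-0.0124,-0.0003],"yaw":-0.1373},{"slide":[-0.0041,-0.0131,-0.0003],"yaw":-0.1373},{"slide":[-0.0022,-0.0135,-0.0003],"yaw":-0.1373},{"slide":[-0.0004,-0.0137,-0.0003],"yaw":-0.1373},{"slide":[0.0015,-0.0136,-0.0003],"yaw":-0.1373},{"slide":[0.0034,-0.0133,-0.0003],"yaw":-0.1373},{"slide":[0.0052,-0.0127,-0.0003],"yaw":-0.1373},{"slide":[0.0068,-0.0119,-0.0004],"yaw":-0.1373},{"slide":[0.0084,-0.0109,-0.0004],"yaw":-0.1373},{"slide":[0.0098,-0.0096,-0.0005],"yaw":-0.1373},{"slide":[0.011,-0.0082,-0.0005],"yaw":-0.1373},{"slide":[0.012,-0.0066,-0.0006],"yaw":-0.1373},{"slide":[0.0128,-0.0049,-0.0006],"yaw":-0.1373},{"slide":[0.0134,-0.0031,-0.0007],"yaw":-0.1373}
pos [467.8 373.8 131. ] ang 94.4 clk 10.275 w 0.64 F [ 1.4 -0.2  0.3] d [  12.6 -301.2   19. ] da -7.0 n 7 q6 -1.16
{"slide":[-0.043,-0.0016,-0.0027],"yaw":0.0174},{"slide":[-0.0431,-0.0009,-0.0027],"yaw":0.0174},{"slide":[-0.0431,-0.0001,-0.0028],"yaw":0.0174},{"slide":[-0.0431,0.0006,-0.0028],"yaw":0.0174},{"slide":[-0.043,0.0014,-0.0028],"yaw":0.0174},{"slide":[-0.043,0.0021,-0.0028],"yaw":0.0174},{"slide":[-0.043,0.0029,-0.0029],"yaw":0.0174}
```

View pics/s4.png

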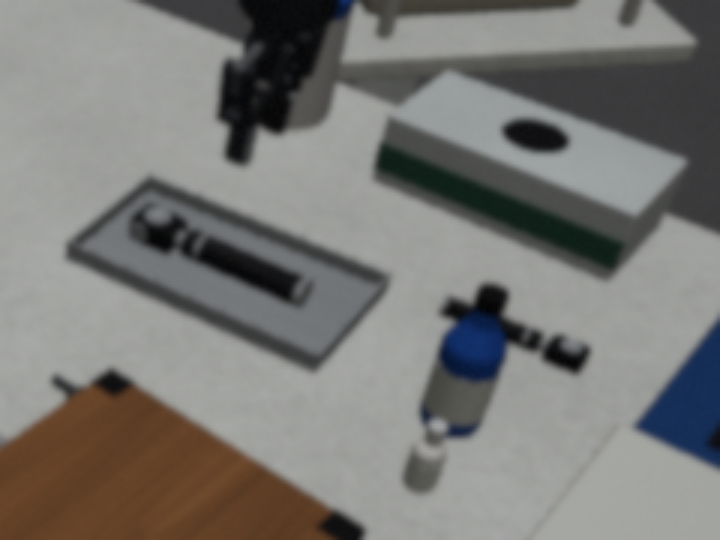

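The scope lies flat in the middle of the tray, head at crop (155,228) and tail at (305,290), and is let go. Next comes the left hook, with the fingers closed.

arm_command(
  series=[
    {"slide": [-0.03, -0.001, -0.003], "yaw": 0.015},
    {"slide": [-0.043, -0.001, -0.003], "yaw": 0.017},
    {"slide": [-0.043, 0, -0.003], "yaw": 0.017},
    {"slide": [-0.043, 0.001, -0.003], "yaw": 0.017},
    {"slide": [-0.043, 0.001, -0.003], "yaw": 0.017},
    {"slide": [-0.043, 0.002, -0.003], "yaw": 0.017},
    {"slide": [-0.03, 0.002, -0.003], "yaw": 0.015},
    {"slide": [0, 0, 0], "yaw": 0},
    {"slide": [0, 0, 0], "yaw": 0},
  ],
  hand=0.0,
)

```text
clock: 11.4
tool_pos: [469.5, 89.8, 133.7]
tcp_rot: [0.721, 0.692, -0.029, -0.023]
wrist_force: [-0.4, 0.2, 0.1]
gripper_width: 0.003
```

```bash
python3 -c "
from h import *
s=manip.state();M=R.from_quat(s['tcp_rot']).as_matrix();print(M[:,2])
plan([480.4,72.6,75],87.4,step=25)
plan([480.4,72.6,30],87.4,step=25)"
```

```text
[-0.07386738 -0.00736867 -0.99724085]
pos [469.5  89.8 133.7] ang 87.7 clk 11.4 w 0.003 F [-0.4  0.2  0.1] d [ 10.9 -17.2 -58.7] da -0.3 n 3 q6 -1.54
{"slide":[-0.0054,0.0053,0.0193],"yaw":0.0015},{"slide":[-0.0054,0.0053,0.0193],"yaw":0.0015},{"slide":[-0.0054,0.0053,0.0193],"yaw":0.0015}
pos [469.5  89.8 133.7] ang 87.7 clk 11.4 w 0.003 F [-0.4  0.2  0.1] d [  10.9  -17.2 -103.7] da -0.3 n 5 q6 -1.54
{"slide":[-0.0031,0.0038,0.0205],"yaw":0.0009},{"slide":[-0.0031,0.0038,0.0205],"yaw":0.0009},{"slide":[-0.0031,0.0039,0.0205],"yaw":0.0009},{"slide":[-0.0031,0.0039,0.0205],"yaw":0.0009},{"slide":[-0.0031,0.0039,0.0205],"yaw":0.0009}
```

arm_command(
  series=[
    {"slide": [-0.008, 0.006, 0.01], "yaw": 0},
    {"slide": [-0.006, 0.005, 0.02], "yaw": 0},
    {"slide": [-0.002, 0.004, 0.02], "yaw": 0},
    {"slide": [0, 0.002, 0.01], "yaw": 0},
    {"slide": [0, 0, 0], "yaw": 0},
    {"slide": [0, 0, 0], "yaw": 0},
  ],
)

```text
clock: 12.15
tool_pos: [481.0, 75.1, 67.3]
tcp_rot: [0.718, 0.694, -0.03, -0.024]
wrist_force: [0.3, -0.4, -0.0]
gripper_width: -0.002
```

```bash
python3 -c "
from h import *
plan([480.4,72.6,30],87.4,step=12)
c=cap('scene'); cv2.imwrite('pics/s5.png',cv2.resize(c['frame'][200:320,230:390],None,fx=4.5,fy=4.5)[...,::-1])"
```

```text
pos [481.   75.1  67.3] ang 88.1 clk 12.15 w -0.002 F [ 0.3 -0.4 -0. ] d [ -0.6  -2.5 -37.3] da -0.7 n 4 q6 -1.58
{"slide":[-0.0005,0.0006,0.0093],"yaw":0.0029},{"slide":[-0.0005,0.0006,0.0093],"yaw":0.0029},{"slide":[-0.0005,0.0006,0.0093],"yaw":0.0029},{"slide":[-0.0005,0.0006,0.0093],"yaw":0.0029}
```

View pics/s5.png

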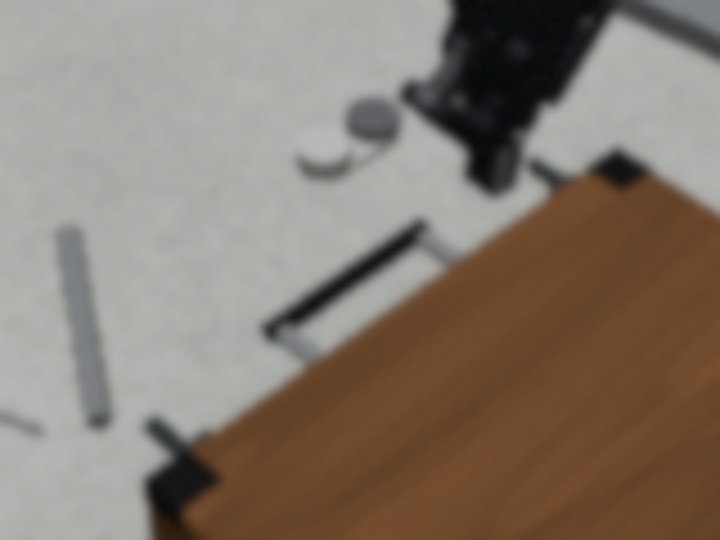

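The closed fingers at crop (495,180) stand between the handle end (420,228) and the left knob (545,172). I go down and then push outwards.

arm_command(
  series=[
    {"slide": [-0.001, 0.002, 0.012], "yaw": 0},
    {"slide": [-0.001, 0.001, 0.012], "yaw": 0},
    {"slide": [0, 0, 0.01], "yaw": 0},
    {"slide": [0, 0, 0], "yaw": 0},
    {"slide": [0.008, 0, 0], "yaw": 0},
    {"slide": [0.008, 0, 0], "yaw": 0},
    {"slide": [0.008, 0, 0], "yaw": 0},
    {"slide": [0.008, 0, 0], "yaw": 0},
    {"slide": [0, 0, 0], "yaw": 0},
  ],
)

```text
clock: 13.32
tool_pos: [483.3, 106.8, 31.8]
tcp_rot: [0.718, 0.695, -0.03, -0.023]
wrist_force: [0.4, -0.5, -0.0]
gripper_width: 0.0
```

```bash
python3 -c "
from h import *
a=np.radians(-2.6); X=np.array([np.cos(a),np.sin(a)]);Y=np.array([-X[1],X[0]]);C=np.array([612.4,-18.5])
p=np.array(manip.state()['tool_pos']);print('case xy',(p[:2]-C)@X,(p[:2]-C)@Y)
plan([*(C-136*X+128*Y),30],87.4,step=8)
c=cap('scene')
for x,y in[(272,330),(420,225)]: print('bar',onplane(c,230+x/4.5,200+y/4.5,58))"
```

```text
case xy -134.6245230072085 119.31355345530203
pos [483.3 106.8  31.8] ang 88.1 clk 13.325 w 0.0 F [ 0.4 -0.5 -0. ] d [-1.   8.7 -1.8] da -0.7 n 2 q6 -1.52
{"slide":[0.0044,-0.0006,0.0009],"yaw":0.0065},{"slide":[0.0044,-0.0006,0.0009],"yaw":0.0065}
bar [466.85058199 -56.88146817  58.        ]
bar [469.76171844  40.3602931   58.        ]
```

arm_command(
  series=[
    {"slide": [0.006, 0, 0], "yaw": 0},
    {"slide": [0.007, 0, 0], "yaw": 0},
    {"slide": [0.004, 0, 0], "yaw": 0},
    {"slide": [0, 0, 0], "yaw": 0},
    {"slide": [0, 0, 0], "yaw": 0},
  ],
)

```text
clock: 14.0
tool_pos: [483.5, 122.9, 31.1]
tcp_rot: [0.718, 0.695, -0.031, -0.022]
wrist_force: [0.8, -0.9, 0.7]
gripper_width: -0.001
```

```bash
python3 -c "
from h import *
plan([483,90,150],87.4,step=45)
c=cap('scene'); cv2.imwrite('pics/s6.png',cv2.resize(c['frame'][180:320,230:430],None,fx=4,fy=4)[...,::-1])"
```

```text
pos [483.5 122.9  31.1] ang 88.2 clk 14.0 w -0.001 F [ 0.8 -0.9  0.7] d [ -0.5 -32.9 118.9] da -0.8 n 3 q6 -1.48
{"slide":[-0.0115,-0.0028,-0.0394],"yaw":0.0044},{"slide":[-0.0115,-0.0027,-0.0394],"yaw":0.0044},{"slide":[-0.0115,-0.0027,-0.0394],"yaw":0.0044}
```

View pics/s6.png

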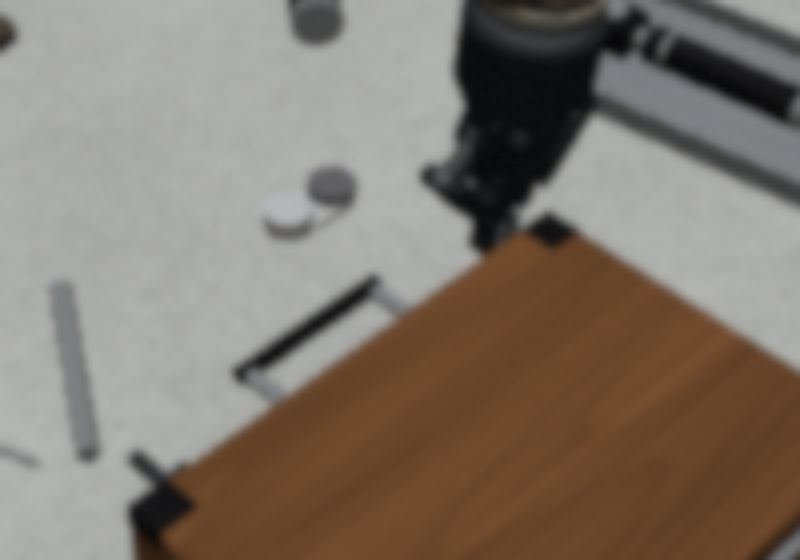

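The knob is out of sight behind the case corner; the finger at (485,240) has reached y≈136 in the case frame. I back off, rise and cross to the right side.

arm_command(
  series=[
    {"slide": [-0.008, 0, -0.01], "yaw": 0},
    {"slide": [-0.012, 0, -0.03], "yaw": 0},
    {"slide": [-0.02, 0, -0.035], "yaw": 0},
    {"slide": [-0.04, 0, 0], "yaw": 0},
    {"slide": [-0.045, 0, 0], "yaw": 0},
    {"slide": [-0.045, 0, 0], "yaw": 0},
    {"slide": [-0.04, 0, 0], "yaw": 0},
    {"slide": [0, 0, 0], "yaw": 0},
    {"slide": [0, 0, 0], "yaw": 0},
  ],
)

```text
clock: 15.18
tool_pos: [485.5, -94.7, 119.4]
tcp_rot: [0.719, 0.695, -0.027, -0.017]
wrist_force: [0.1, -0.1, 0.4]
gripper_width: 0.002
```

```bash
python3 -c "
from h import *
s=manip.state();M=R.from_quat(s['tcp_rot']).as_matrix();print(M[:,2])
plan([473,-97,30],87.4,step=15)
c=cap('scene'); P=world(c); cv2.imwrite('pics/s7.png',cv2.resize(c['frame'][200:320,230:390],None,fx=4.5,fy=4.5)[...,::-1])
d=P-np.array([612.4,-18.5,0]); a=np.radians(-2.6); X=np.array([np.cos(a),np.sin(a),0]);Y=np.array([-X[1],X[0],0]); cx=d@X; cy=d@Y
m=(cx<-113)&(cx>-142)&(cy>100)&(cy<165)&(P[...,2]>12)&(P[...,2]<70)
print(m.sum()); print(np.c_[cx[m],cy[m],P[m][:,2]].round(0)[::max(1,m.sum()//12)])"
```

```text
[-0.06255134 -0.0121217  -0.99796813]
pos [485.5 -94.7 119.4] ang 88.1 clk 15.175 w 0.002 F [ 0.1 -0.1  0.4] d [-12.5  -2.3 -89.4] da -0.7 n 7 q6 -1.9
{"slide":[-0.0002,-0.001,0.0129],"yaw":0.0017},{"slide":[-0.0002,-0.001,0.0129],"yaw":0.0017},{"slide":[-0.0002,-0.001,0.0129],"yaw":0.0017},{"slide":[-0.0002,-0.001,0.0129],"yaw":0.0017},{"slide":[-0.0002,-0.001,0.0129],"yaw":0.0017},{"slide":[-0.0002,-0.001,0.0129],"yaw":0.0017},{"slide":[-0.0002,-0.001,0.0129],"yaw":0.0017}
13
[[-139.  154.   40.]
 [-139.  150.   39.]
 [-137.  152.   39.]
 [-135.  153.   39.]
 [-135.  157.   37.]
 [-139.  148.   37.]
 [-136.  148.   39.]
 [-136.  150.   37.]
 [-133.  151.   39.]
 [-131.  152.   39.]
 [-138.  150.   33.]
 [-135.  150.   36.]
 [-130.  148.   39.]]
```

The left knob is now at case y≈151, z≈37, so that hook is at about 1.0 rad. Next, the right hook.

arm_command(
  series=[
    {"slide": [0, -0.003, 0.015], "yaw": 0},
    {"slide": [0, -0.002, 0.02], "yaw": 0},
    {"slide": [-0.002, -0.001, 0.02], "yaw": 0},
    {"slide": [0, 0, 0.018], "yaw": 0},
    {"slide": [0, 0, 0.008], "yaw": 0},
    {"slide": [0, 0, 0], "yaw": 0},
    {"slide": [0, 0, 0], "yaw": 0},
  ],
)

```text
clock: 16.1
tool_pos: [471.4, -90.9, 32.6]
tcp_rot: [0.715, 0.698, -0.028, -0.02]
wrist_force: [-0.3, -0.1, -0.2]
gripper_width: 0.003
```

```bash
python3 -c "
from h import *
a=np.radians(-2.6); X=np.array([np.cos(a),np.sin(a)]);Y=np.array([-X[1],X[0]]);C=np.array([612.4,-18.5])
p=np.array(manip.state()['tool_pos']);print('case xy',(p[:2]-C)@X,(p[:2]-C)@Y)
plan([*(C-136*X-136*Y),30],87.4,step=8)"
```

```text
case xy -137.61039117138597 -78.74986669986356
pos [471.4 -90.9  32.6] ang 88.6 clk 16.1 w 0.003 F [-0.3 -0.1 -0.2] d [ -1.  -57.3  -2.6] da -1.2 n 8 q6 -1.9
{"slide":[-0.0072,0.0001,0.0004],"yaw":0.0027},{"slide":[-0.0072,0.0001,0.0004],"yaw":0.0027},{"slide":[-0.0072,0.0001,0.0004],"yaw":0.0027},{"slide":[-0.0072,0.0001,0.0004],"yaw":0.0027},{"slide":[-0.0072,0.0002,0.0004],"yaw":0.0027},{"slide":[-0.0072,0.0002,0.0004],"yaw":0.0027},{"slide":[-0.0072,0.0002,0.0004],"yaw":0.0027},{"slide":[-0.0072,0.0002,0.0004],"yaw":0.0027}
```

arm_command(
  series=[
    {"slide": [-0.007, 0, 0], "yaw": 0},
    {"slide": [-0.007, 0, 0], "yaw": 0},
    {"slide": [-0.007, 0, 0], "yaw": 0},
    {"slide": [-0.007, 0, 0], "yaw": 0},
    {"slide": [-0.007, 0, 0], "yaw": 0},
    {"slide": [-0.007, 0, 0], "yaw": 0},
    {"slide": [-0.006, 0, 0], "yaw": 0},
    {"slide": [-0.006, 0, 0], "yaw": 0},
    {"slide": [0, 0, 0], "yaw": 0},
    {"slide": [0, 0, 0], "yaw": 0},
  ],
)

```text
clock: 17.35
tool_pos: [470.3, -148.1, 34.1]
tcp_rot: [0.716, 0.697, -0.026, -0.02]
wrist_force: [0.7, 2.0, -0.4]
gripper_width: 0.003
```

```bash
python3 -c "
from h import *
a=np.radians(-2.6); X=np.array([np.cos(a),np.sin(a)]);Y=np.array([-X[1],X[0]]);C=np.array([612.4,-18.5])
s=manip.state();p=np.array(s['tool_pos']);print('case xy',(p[:2]-C)@X,(p[:2]-C)@Y,s['wrist_force'],p)"
```

```text
case xy -136.0755852764432 -135.88103011934544 [ 0.73116488  2.0427337  -0.4226736 ] [ 470.30052549 -148.06835492   34.08437749]
```

The right finger reached y=-136 in the case frame. I back off, rise and turn over the handle.

arm_command(
  series=[
    {"slide": [0.008, 0, -0.01], "yaw": 0},
    {"slide": [0.015, 0, -0.035], "yaw": 0},
    {"slide": [0.02, 0, -0.04], "yaw": 0},
    {"slide": [0.02, 0, -0.02], "yaw": 0},
    {"slide": [0, 0, 0], "yaw": 0},
  ],
  hand=0.026,
)

```text
clock: 17.98
tool_pos: [481.0, -83.8, 146.0]
tcp_rot: [0.715, 0.699, -0.027, -0.014]
wrist_force: [-0.1, 0.5, -0.8]
gripper_width: 0.307
```

```bash
python3 -c "
from h import *
plan([467.5,-12,130],-2.6,step=45)
c=cap('scene'); P=world(c)
d=P-np.array([612.4,-18.5,0]); a=np.radians(-2.6); X=np.array([np.cos(a),np.sin(a),0]);Y=np.array([-X[1],X[0],0]); cx=d@X; cy=d@Y
m=(cx<-115)&(cx>-142)&(cy<-100)&(cy>-165)&(P[...,2]>12)&(P[...,2]<70)
print(m.sum()); print(np.c_[cx[m],cy[m],P[m][:,2]].round(0)[::max(1,m.sum()//12)])"
```

```text
pos [481.  -83.8 146. ] ang 88.7 clk 17.975 w 0.307 F [-0.1  0.5 -0.8] d [-13.5  71.8 -16. ] da -91.3 n 12 q6 -1.89
{"slide":[0.006,-0.0012,0.0013],"yaw":0.1328},{"slide":[0.0058,-0.002,0.0013],"yaw":0.1328},{"slide":[0.0054,-0.0027,0.0014],"yaw":0.1328},{"slide":[0.005,-0.0034,0.0014],"yaw":0.1328},{"slide":[0.0045,-0.004,0.0015],"yaw":0.1328},{"slide":[0.0039,-0.0046,0.0015],"yaw":0.1328},{"slide":[0.0033,-0.0051,0.0016],"yaw":0.1328},{"slide":[0.0026,-0.0054,0.0016],"yaw":0.1328},{"slide":[0.0018,-0.0057,0.0016],"yaw":0.1328},{"slide":[0.001,-0.0059,0.0017],"yaw":0.1328},{"slide":[0.0002,-0.006,0.0017],"yaw":0.1328},{"slide":[-0.0006,-0.006,0.0017],"yaw":0.1328}
56
[[-142. -143.   40.]
 [-136. -145.   43.]
 [-138. -146.   40.]
 [-134. -140.   38.]
 [-134. -145.   39.]
 [-136. -148.   37.]
 [-128. -144.   41.]
 [-118. -142.   47.]
 [-129. -144.   37.]
 [-131. -147.   35.]
 [-120. -146.   44.]
 [-124. -148.   38.]
 [-124. -148.   35.]
 [-119. -149.   38.]]
```

The right hook is at about 0.85 rad, also clear.

arm_command(
  series=[
    {"slide": [0.007, -0.001, 0], "yaw": 0.16},
    {"slide": [0.007, -0.002, 0], "yaw": 0.16},
    {"slide": [0.006, -0.004, 0], "yaw": 0.16},
    {"slide": [0.005, -0.005, 0], "yaw": 0.16},
    {"slide": [0.004, -0.006, 0], "yaw": 0.16},
    {"slide": [0.003, -0.007, 0], "yaw": 0.16},
    {"slide": [0.002, -0.007, 0], "yaw": 0.16},
    {"slide": [0.001, -0.007, 0], "yaw": 0.16},
    {"slide": [0, -0.007, 0], "yaw": 0.16},
    {"slide": [0, 0, 0], "yaw": 0},
  ],
)

```text
clock: 19.27
tool_pos: [458.9, -26.3, 133.7]
tcp_rot: [0.999, 0.028, -0.04, 0.009]
wrist_force: [0.5, 0.5, -0.2]
gripper_width: 0.307
```

```bash
python3 -c "
from h import *
s=manip.state();M=R.from_quat(s['tcp_rot']).as_matrix();print(M[:,2])
plan([467.5,-12,80],-2.6,step=15)
c=cap('scene'); P=world(c)
d=P-np.array([612.4,-18.5,0]); a=np.radians(-2.6); X=np.array([np.cos(a),np.sin(a),0]);Y=np.array([-X[1],X[0],0]); cx=d@X; cy=d@Y
m=(cx<-128)&(cx>-165)&(abs(cy)<46)&(P[...,2]>45)&(P[...,2]<75)
q=P[m];print('bar',m.sum(),np.median(cx[m]),cy[m].min(),cy[m].max(),np.percentile(q[:,2],[10,50,90]))
cv2.imwrite('pics/s8.png',cv2.resize(c['frame'][180:320,230:390],None,fx=4,fy=4)[...,::-1])"
```

```text
[-0.07904721 -0.02110615 -0.99664741]
pos [458.9 -26.3 133.7] ang 3.2 clk 19.275 w 0.307 F [ 0.5  0.5 -0.2] d [  8.6  14.3 -53.7] da -5.8 n 4 q6 -0.29
{"slide":[0.0034,-0.0037,0.0131],"yaw":0.0254},{"slide":[0.0033,-0.0037,0.0132],"yaw":0.0254},{"slide":[0.0032,-0.0038,0.0132],"yaw":0.0254},{"slide":[0.0032,-0.0038,0.0132],"yaw":0.0254}
bar 233 -141.9194000944166 -45.92974215318358 45.87322953488459 [56.14807605 60.84874464 62.9369017 ]
```

View pics/s8.png

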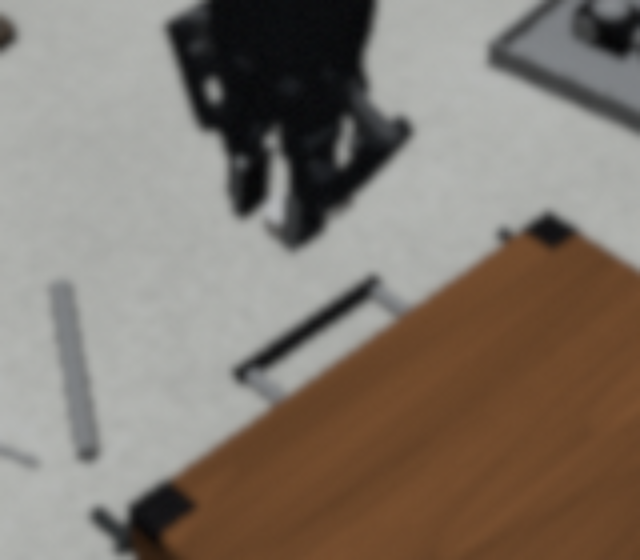

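Both hooks now hang outwards (left at (505,235), right at (105,520)) and the handle bar runs from (240,375) to (375,280). The gripper stands in front of and above the bar.

arm_command(
  series=[
    {"slide": [0.004, -0.006, 0.008], "yaw": 0.04},
    {"slide": [0.003, -0.005, 0.015], "yaw": 0.04},
    {"slide": [0.001, -0.002, 0.015], "yaw": 0.02},
    {"slide": [0, 0, 0.005], "yaw": 0},
    {"slide": [0, 0, 0], "yaw": 0},
    {"slide": [0, 0, 0], "yaw": 0},
  ],
)

```text
clock: 20.08
tool_pos: [463.2, -16.7, 87.6]
tcp_rot: [0.999, -0.019, -0.04, 0.012]
wrist_force: [-0.0, 0.4, 0.2]
gripper_width: 0.303
```

```bash
python3 -c "
from h import *
plan([467.5,-12,41],-2.6,step=10)"
```

```text
pos [463.2 -16.7  87.6] ang -2.2 clk 20.075 w 0.303 F [-0.   0.4  0.2] d [  4.3   4.7 -46.6] da -0.4 n 5 q6 -0.17
{"slide":[0.0016,-0.0012,0.0092],"yaw":0.0013},{"slide":[0.0016,-0.0012,0.0092],"yaw":0.0013},{"slide":[0.0016,-0.0012,0.0092],"yaw":0.0013},{"slide":[0.0016,-0.0012,0.0092],"yaw":0.0013},{"slide":[0.0015,-0.0012,0.0092],"yaw":0.0013}
```

arm_command(
  series=[
    {"slide": [0.004, -0.004, 0], "yaw": 0},
    {"slide": [0.002, 0, 0.008], "yaw": 0},
    {"slide": [0.001, 0, 0.009], "yaw": 0},
    {"slide": [0.001, 0, 0.008], "yaw": 0},
    {"slide": [0, 0, 0], "yaw": 0},
    {"slide": [0, 0, 0], "yaw": 0},
  ],
)

```text
clock: 20.82
tool_pos: [470.3, -13.5, 60.7]
tcp_rot: [0.999, -0.018, -0.039, 0.012]
wrist_force: [0.4, 0.5, 0.0]
gripper_width: 0.309
```

```bash
python3 -c "
from h import *
plan([467.5,-12,41],-2.6,step=10)
c=cap('scene'); cv2.imwrite('pics/s9.png',cv2.resize(c['frame'][200:300,270:370],None,fx=5,fy=5,interpolation=cv2.INTER_CUBIC)[...,::-1])"
```

```text
pos [470.3 -13.5  60.7] ang -2.2 clk 20.825 w 0.309 F [0.4 0.5 0. ] d [ -2.8   1.5 -19.7] da -0.4 n 2 q6 -0.16
{"slide":[-0.0007,-0.0009,0.0099],"yaw":0.0037},{"slide":[-0.0007,-0.0009,0.0099],"yaw":0.0037}
```

View pics/s9.png

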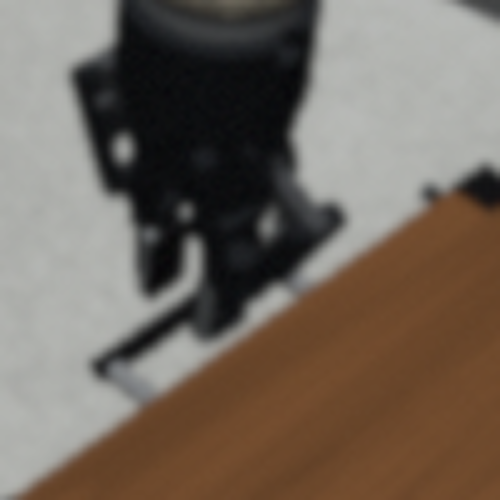

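One finger is in front of the bar at (155,285) and the other in the gap at (215,325), so the bar lies between them. I go down and grip.

arm_command(
  series=[
    {"slide": [-0.002, 0, 0.006], "yaw": 0},
    {"slide": [0, 0, 0.007], "yaw": 0},
    {"slide": [0, 0, 0.005], "yaw": 0},
    {"slide": [0, 0, 0], "yaw": 0},
    {"slide": [0, 0, 0], "yaw": 0},
  ],
)

```text
clock: 21.5
tool_pos: [466.7, -13.9, 41.9]
tcp_rot: [0.999, -0.019, -0.039, 0.012]
wrist_force: [1.0, -0.3, -0.2]
gripper_width: 0.311
```

arm_command(
  series=[
    {"slide": [0, 0, 0], "yaw": 0},
    {"slide": [0, 0, 0], "yaw": 0},
    {"slide": [0, 0, 0], "yaw": 0},
    {"slide": [0, 0, 0], "yaw": 0},
    {"slide": [0, 0, 0], "yaw": 0},
  ],
  hand=0.0,
  grip_force=40,
)

```text
clock: 22.12
tool_pos: [466.2, -13.9, 42.2]
tcp_rot: [0.999, -0.019, -0.04, 0.012]
wrist_force: [-2.2, 0.2, 0.1]
gripper_width: 0.108
```

```bash
python3 -c "
from h import *
s=manip.state();M=R.from_quat(s['tcp_rot']).as_matrix();print(M[:,2],s['wrist_force'],s['gripper_width'])
p=np.array(s['tool_pos']);print(p)
a=np.radians(-2.6);X=np.array([np.cos(a),np.sin(a),0])
L=lambda t:(-255*np.cos(t)+14*np.sin(t))*X+np.array([0,0,255*np.sin(t)+14*np.cos(t)])
ts=np.radians(np.arange(0,61,3)); 
D=np.diff(np.array([L(t) for t in ts]),axis=0)
for t,d in zip(ts[1:],D): print(int(np.degrees(t)+.5),(p+L(t)-L(0)).round(1),(M.T@d/1000).round(4))"
```

```text
[-0.07997753 -0.02298484 -0.99653163] [-2.17569414  0.15171514  0.07460387] 0.10784520912260828
[466.16079857 -13.87120436  42.17939833]
3 [467.2 -13.9  55.5] [ 0.      0.0004 -0.0134]
6 [469.  -14.   68.8] [ 0.0007  0.0004 -0.0133]
9 [471.5 -14.1  81.9] [ 0.0014  0.0004 -0.0133]
12 [474.6 -14.3  94.9] [ 0.0021  0.0004 -0.0132]
15 [478.5 -14.4 107.7] [ 0.0028  0.0004 -0.0131]
18 [483.  -14.6 120.3] [ 0.0035  0.0004 -0.0129]
21 [488.1 -14.9 132.6] [ 0.0042  0.0004 -0.0127]
24 [493.9 -15.1 144.7] [ 0.0048  0.0004 -0.0125]
27 [500.3 -15.4 156.4] [ 0.0055  0.0004 -0.0122]
30 [507.3 -15.7 167.8] [ 0.0061  0.0004 -0.0119]
33 [514.9 -16.1 178.8] [ 0.0067  0.0004 -0.0116]
36 [523.  -16.5 189.4] [ 0.0073  0.0003 -0.0112]
39 [531.7 -16.8 199.5] [ 0.0079  0.0003 -0.0108]
42 [540.9 -17.3 209.2] [ 0.0084  0.0003 -0.0104]
45 [550.7 -17.7 218.4] [ 0.009   0.0003 -0.0099]
48 [560.8 -18.2 227. ] [ 0.0095  0.0003 -0.0094]
51 [571.5 -18.7 235.2] [ 0.01    0.0003 -0.0089]
54 [582.5 -19.2 242.7] [ 0.0104  0.0003 -0.0084]
57 [593.9 -19.7 249.7] [ 0.0108  0.0003 -0.0078]
60 [605.6 -20.2 256. ] [ 0.0112  0.0003 -0.0073]
```

The bar is gripped: opening about 9 mm, with the same offset as on the scope handle. I start along the arc.

arm_command(
  series=[
    {"slide": [0, 0, -0.007], "yaw": 0},
    {"slide": [0, 0, -0.013], "yaw": 0},
    {"slide": [0.001, 0, -0.013], "yaw": 0},
    {"slide": [0.0015, 0, -0.013], "yaw": 0},
    {"slide": [0.002, 0, -0.013], "yaw": 0},
    {"slide": [0, 0, 0], "yaw": 0},
  ],
)

```text
clock: 22.88
tool_pos: [477.3, -14.4, 105.1]
tcp_rot: [0.999, -0.018, -0.037, 0.014]
wrist_force: [1.4, -2.4, -4.7]
gripper_width: 0.111
```

```bash
cat > arc.py <<'E'
from h import *
s=manip.state();M=R.from_quat(s['tcp_rot']).as_matrix();p=np.array(s['tool_pos'])
a=np.radians(-2.6);X=np.array([np.cos(a),np.sin(a),0])
L=lambda t:(-255*np.cos(t)+14*np.sin(t))*X+np.array([0,0,255*np.sin(t)+14*np.cos(t)])
p0=np.array([466.2,-13.9,42.2]); ts=np.radians(np.arange(0,66.5,.5))
Q=np.array([p0+L(t)-L(0) for t in ts]); i=np.linalg.norm((Q-p)[:,[0,2]],axis=1).argmin()
print('F',s['wrist_force'].round(1),'w',round(s['gripper_width'],3),'p',p.round(1),'zax',M[:,2].round(3),'near deg',ts[i]*180/np.pi,'off',(Q[i]-p).round(1),'q',s['qpos'].round(2))
prev=p
for t in np.radians(np.arange(np.ceil(ts[i]*180/np.pi/3+.4)*3,61,3)):
    q=p0+L(t)-L(0); print(round(np.degrees(t)),(M.T@(q-prev)/1000).round(4)); prev=q
E
python3 arc.py
```

```text
F [ 1.4 -2.4 -4.7] w 0.111 p [477.3 -14.4 105.1] zax [-0.075 -0.027 -0.997] near deg 14.5 off [ 0.5 -0.   0.5] q [-0.22  0.04  2.11 -0.05  1.06 -0.16]
18 [ 0.0045  0.0005 -0.0156]
21 [ 0.0042  0.0004 -0.0127]
24 [ 0.0049  0.0004 -0.0124]
27 [ 0.0055  0.0004 -0.0122]
30 [ 0.0061  0.0004 -0.0119]
33 [ 0.0068  0.0004 -0.0115]
36 [ 0.0074  0.0004 -0.0112]
39 [ 0.0079  0.0004 -0.0108]
42 [ 0.0085  0.0004 -0.0103]
45 [ 0.009   0.0004 -0.0099]
48 [ 0.0095  0.0004 -0.0094]
51 [ 0.01    0.0003 -0.0089]
54 [ 0.0104  0.0003 -0.0083]
57 [ 0.0109  0.0003 -0.0078]
60 [ 0.0113  0.0003 -0.0072]
```

arm_command(
  series=[
    {"slide": [0.003, 0, -0.009], "yaw": 0},
    {"slide": [0.004, 0, -0.0125], "yaw": 0},
    {"slide": [0.005, 0, -0.0125], "yaw": 0},
    {"slide": [0.0055, 0, -0.012], "yaw": 0},
    {"slide": [0.006, 0, -0.012], "yaw": 0},
    {"slide": [0.0065, 0, -0.0115], "yaw": 0},
    {"slide": [0.005, 0, -0.008], "yaw": 0},
    {"slide": [0, 0, 0], "yaw": 0},
  ],
)

```text
clock: 23.88
tool_pos: [512.4, -16.2, 178.2]
tcp_rot: [0.998, -0.017, -0.049, 0.018]
wrist_force: [-0.8, -4.0, -2.5]
gripper_width: 0.108
```

```bash
python3 arc.py
```

```text
F [-0.8 -4.  -2.5] w 0.108 p [512.4 -16.2 178.2] zax [-0.099 -0.035 -0.995] near deg 32.5 off [ 1.2  0.2 -1.2] q [-0.2   0.03  1.96 -0.06  1.23 -0.15]
36 [ 0.0095  0.0003 -0.0122]
39 [ 0.0077  0.0005 -0.0109]
42 [ 0.0082  0.0005 -0.0105]
45 [ 0.0088  0.0005 -0.0101]
48 [ 0.0093  0.0005 -0.0096]
51 [ 0.0098  0.0004 -0.0091]
54 [ 0.0102  0.0004 -0.0086]
57 [ 0.0107  0.0004 -0.008 ]
60 [ 0.0111  0.0004 -0.0075]
```

arm_command(
  series=[
    {"slide": [0.006, 0, -0.007], "yaw": 0},
    {"slide": [0.008, 0, -0.011], "yaw": 0},
    {"slide": [0.008, 0, -0.0105], "yaw": 0},
    {"slide": [0.009, 0, -0.01], "yaw": 0},
    {"slide": [0.009, 0, -0.0095], "yaw": 0},
    {"slide": [0.008, 0, -0.008], "yaw": 0},
    {"slide": [0.005, 0, -0.004], "yaw": 0},
    {"slide": [0, 0, 0], "yaw": 0},
  ],
)

```text
clock: 24.88
tool_pos: [559.8, -18.7, 230.4]
tcp_rot: [0.997, -0.017, -0.071, 0.022]
wrist_force: [-1.1, -3.5, -3.2]
gripper_width: 0.114
```

```bash
python3 arc.py
```

```text
F [-1.1 -3.5 -3.2] w 0.114 p [559.8 -18.7 230.4] zax [-0.143 -0.042 -0.989] near deg 48.5 off [ 2.8  0.4 -2. ] q [-0.18  0.12  1.78 -0.07  1.38 -0.13]
51 [ 0.0109 -0.0001 -0.0063]
54 [ 0.0099  0.0005 -0.009 ]
57 [ 0.0103  0.0005 -0.0085]
60 [ 0.0108  0.0005 -0.0079]
```

arm_command(
  series=[
    {"slide": [0.006, 0, -0.004], "yaw": 0},
    {"slide": [0.009, 0, -0.007], "yaw": 0},
    {"slide": [0.009, 0, -0.007], "yaw": 0},
    {"slide": [0.008, 0, -0.006], "yaw": 0},
    {"slide": [0.003, 0, -0.002], "yaw": 0},
    {"slide": [0, 0, 0], "yaw": 0},
    {"slide": [0, 0, 0], "yaw": 0},
  ],
)

```text
clock: 25.75
tool_pos: [591.7, -20.1, 252.8]
tcp_rot: [0.996, -0.017, -0.082, 0.024]
wrist_force: [-2.4, -4.8, 0.4]
gripper_width: 0.107
```

```bash
cat > lid.py <<'E'
import runpy; runpy.run_path('arc.py')
from h import *
c=cap('scene');P=world(c); hsv=cv2.cvtColor(c['frame'],cv2.COLOR_RGB2HSV)
a=np.radians(-2.6);X=np.array([np.cos(a),np.sin(a),0]);Y=np.array([-X[1],X[0],0]);d=P-np.array([612.4,-18.5,0]);cx=d@X;cy=d@Y;z=P[...,2]
f=c['frame'].astype(int)
m=(f[...,0]-f[...,2]>20)&(z>90)&(z<300)&(abs(cy)<140)&(cx>-60)&(cx<115)
A=np.c_[cx[m],np.ones(m.sum())]
for _ in range(3):
    k,_r,_,_=np.linalg.lstsq(A,z[m][:len(A)] if False else zz if _ else z[m],rcond=None) if False else np.linalg.lstsq(A,z[m],rcond=None)
    break
r=np.abs(z[m]-A@k); g=r<10
k=np.linalg.lstsq(A[g],z[m][g],rcond=None)[0]
print('lid px',m.sum(),g.sum(),'lid angle deg',np.degrees(np.arctan(-k[0])),'resid',np.median(r))
cv2.imwrite('pics/lid.png',c['frame'][...,::-1])
E
sed -i '/^for _ in/,/^    break/d' lid.py; sed -i 's/^r=np.abs/k=np.linalg.lstsq(A,z[m],rcond=None)[0]; r=np.abs/' lid.py
python3 lid.py
```

```text
F [-2.4 -4.8  0.4] w 0.107 p [591.7 -20.1 252.8] zax [-0.164 -0.045 -0.985] near deg 57.00000000000001 off [ 2.2  0.4 -3.1] q [-0.17  0.18  1.67 -0.07  1.45 -0.13]
60 [ 0.0133 -0.0002 -0.0055]
lid px 13278 12828 lid angle deg 56.41800502051375 resid 2.2288722820393403
```

View pics/lid.png

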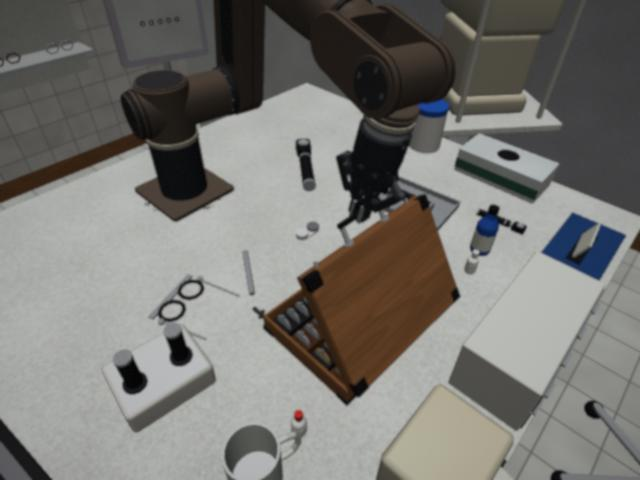

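The lid is open with the gripper on the handle at (355,205), and the bystanders are in place. The fit gives 56.4° and the arc gives 57°, so about 3° remain.

arm_command(
  series=[
    {"slide": [0.005, 0, -0.0025], "yaw": 0},
    {"slide": [0.005, 0, -0.003], "yaw": 0},
    {"slide": [0.002, 0, -0.001], "yaw": 0},
    {"slide": [0, 0, 0], "yaw": 0},
    {"slide": [0, 0, 0], "yaw": 0},
    {"slide": [0, 0, 0], "yaw": 0},
  ],
)

```text
clock: 26.55
tool_pos: [602.0, -20.7, 258.8]
tcp_rot: [0.996, -0.017, -0.085, 0.025]
wrist_force: [-1.5, -4.2, 1.1]
gripper_width: 0.108
```

```bash
python3 lid.py
```

```text
F [-1.5 -4.2  1.1] w 0.108 p [602.  -20.7 258.8] zax [-0.171 -0.047 -0.984] near deg 59.5 off [ 1.7  0.5 -3.8] q [-0.17  0.2   1.63 -0.08  1.47 -0.12]
lid px 13100 12566 lid angle deg 59.00374789928591 resid 2.7442870555853816
```

Both measures agree at 59–59.5°. One last check of stillness, scope and hooks, and then I hand in.

```bash
python3 -c "
from h import *
p0=manip.state()['tool_pos']; c=cap('scene'); cap('top'); s=manip.state(); print('drift',(s['tool_pos']-p0).round(2),'dq',np.abs(s['dq']).max().round(4),'w',s['gripper_width'])
P=world(c);z=P[...,2]; a=np.radians(-2.6);X=np.array([np.cos(a),np.sin(a),0]);Y=np.array([-X[1],X[0],0]);d=P-np.array([612.4,-18.5,0]);cx=d@X;cy=d@Y
for sg in(1,-1):
    m=(cx<-118)&(cx>-142)&(sg*cy>100)&(sg*cy<165)&(z>14)&(z<65); print('knob',sg,m.sum(),np.median(cy[m]) if m.any() else None,np.median(z[m]) if m.any() else None)
m=(z>18)&(z<45)&(P[...,0]>360)&(P[...,0]<570)&(P[...,1]>325)&(P[...,1]<420)&(c['frame'].max(-1)<60);print('scope',m.sum(),np.median(P[m],0))
manip.close_job()"
```

```text
drift [ 0.02 -0.    0.04] dq 0.0011 w 0.10541838507660212
knob 1 7 151.46017939671748 37.94837149518696
knob -1 49 -145.83008390899036 39.803730054180846
scope 36 [428.79818128 365.45588218  26.70775271]
the job is handed in; nothing more can be done
```

The job is handed in at about 27 s: the ophthalmoscope is in the tray, both hooks are swung clear, and the gripper is holding the lid open at about 60°. No verdict was reported, so this rests on my own checks:

- **Lid:** the depth fit gave 59.0° and the arm's position on the arc gave 59.5°. The arm was still, drifting less than 0.1 mm, and still gripping the bar.
- **Hooks:** the knob positions put the left hook at about 1.0 rad and the right at about 0.85 rad.
- **Ophthalmoscope:** after release it lay flat in the middle of the tray. The last check saw only 36 pixels of it, because the arm and lid hid the rest. Those pixels match the earlier height and line, but do not measure its centre again.
- **Bystanders:** they looked unmoved in the last picture. I did not measure them.
- **Tool tilt:** it grew to about 10° over the moves and could not be corrected with the commands available. It did no harm that I could see.

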